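# Tip the battery modules out of the packed rack into the tray and clamp the rack again

### The arm

A 6-joint arm with a two-finger parallel gripper is mounted at the origin on a cart in front of the work surface, level with it; the furniture and walls round the work are solid. World frame = base frame: x ahead of the robot, y to its left, z up, the work surface at z = 0. Lengths are in mm, angles in degrees, forces in N, time in s.
With the tool pointing down it reaches from about 350 to 850 mm from the base axis. Payload 8.1 kg.
Tool frame: the origin (TCP) lies between the finger pads; the fingertips stand 25 mm ahead of it and the grasp point (between the pads) lies 6 mm ahead of it (r.tcp_to_tips is the distance from the TCP to the fingertips, in mm); z points along the fingers, y is the line along which they close (so a half turn about z gives the same grasp; the last joint's range is limited). The gripper opens to 85 mm and grips with 20 to 120 N. Pads are 22 mm wide; open, the fingers measure 114 mm over their backs; the gripper's body (76 mm by 85 mm) begins 54 mm behind the grasp point. The pads swing forward as they close: fully open they stand 13 mm farther back than shut.
Start: joints at [-79.091, 7.471, 85.268, -0, 87.261, -4.893], TCP at [163.41, -577.323, 231.492] pointing down, gripper open.
Joint ranges: [-169.43, 169.43], [-51.17, 129.36], [1.28, 143.12], [-76.62, 256.62], [0, 156.53], [-152.29, 152.29]. Speed limits (degrees/s): [136.94, 136.94, 159.86, 180, 180, 180].

### API

Orientations are given as [roll, pitch, yaw] about the fixed x, y, z axes, in that order (R = Rz(yaw) Ry(pitch) Rx(roll)).
In Python, from bench import r gives the robot as it stands.
- The arm moves only by the tool apply_moves, never from a script. Its arguments are lists of equal length, an entry for each row: "angular": the turn, a rotation vector about the world's x, y, z in units of 8 degrees (1.0 is 8 degrees), a list of three; "travel": the shift along the world's x, y, z in units of 40 mm (1.0 is 40 mm), a list of three; "jaw": the opening, from 0 (shut) to 1 (fully open). A call has 1 to 20 rows; each row shifts and turns the commanded pose from where the row before left it; what a row does not reach is not made up. A row lasts 1/8 s, in which the tool goes at most 62.5 mm and 10.7 degrees, less where a joint would pass 70% of its speed; a pose out of reach is approached as far as the arm can. A call is refused whole if a number of a shift passes 1 or a number of a turn 1, either way. A call with a gripper value outside its range is refused whole. The fingers move at their own pace and stop on an object; "force" is the grip in N (left out, the last holds). Time passes only in rows, so rows that do not move let the fingers close. It gives the time, the measured TCP pose, the force, the opening and the grip force at its end, in the units of the state.
- r.sense(): the state, without advancing time (a new reading comes with each control period).
- r.snapshot(name): name is "scene" or "top"; returns a dict with "color" (400x640x3 uint8, red, green, blue), "fx", "fy", "cx", "cy" (pixels), "R" (3x3) and "t" (3): a world point X has camera coordinates R X + t. Camera axes: x right, y down, z forward; pixel columns grow to the right and rows downward; lengths in mm; the calibration is good to about 2 mm. A picture is of the moment at which its call begins. There is no depth.
- r.hand_in(): hands the job in; it is judged then, once.
The state is a dict: "time": time; "joint_pos": joint angles; "qd": joint speeds; "joint_efforts": joint torques, N m; "tool_pos": TCP position; "tcp_rot": TCP orientation; "ft_force": force on the tool from outside, world axes, zero at the start; "wrist_torque": the same for the moment, N m; "finger_gap": finger opening in mm; "grip_force": force on a finger pad.
Only numpy, scipy, OpenCV 4.12 (cv2) and the standard library are available. Lean on these libraries where they do the work, as an engineer would, in place of code of your own. Each camera call takes 0.05 s, during which the arm holds its last target. There are 200 camera calls.

### The job

Raise the small lever on the head of the rack so that its presser bar lifts off the row, then take out every battery module that has a pull tab: tip it outward by its top until it is clear of the bar before you lift it, and stand it upright in a bay of the black carrying tray, one module to a bay. Leave the blank (no tab) in its place, lower the lever fully again when all modules are in the tray, and leave the other things on the bench alone.

Things in the scene. Friction and masses are not known exactly. Their poses are not given: they have to be found in the camera images.
- rack: fixed aluminium rack, 82 deep (x) x 212 mm wide (y), on the orange mat 8 mm above the bench. Origin: centre of its underside, z up; its front faces its own -x, toward the robot. Five slots along y at 40 mm pitch, centres y = -80, -40, 0, 40, 80 mm, parted by 2 mm ribs 26 mm high; a module has about 1 mm free at each side. End walls 84 mm high
- seat_mid (a point): middle of the rack's seat, 10 mm above the rack's origin; the modules and the blank stand on the seat at rack x about -1 mm. The back wall (74 mm high) begins at rack x = +34 mm
- sill_mid (a point): middle of the inner top edge of the sill in front of the row, 14 mm above the seat (rack x = -29 mm). With the bar up, a module is tipped forward with its lower front edge on the seat and its front face leaning on this edge; let go at less than about 0.5 rad it falls back. At 0.38 to 0.45 rad it is clear of the bar and comes out along its own tilted length, up and forward
- bar_mid (a point): middle of the underside of the presser bar (12 deep, 10 mm high, rack x = +17 to +29 mm), which runs along the whole row over the rearmost 9 mm of the modules: 1.5 mm above them with the lever down, so that they cannot be tipped; 9 mm higher with the lever up, when they can be tipped, but not be lifted straight up or slid out
- lever (a joint): lever on the head at the rack's -y end (the right one as the robot sees it): 0 = down (arm level, pointing to the rack's front), up to 1.05 rad = raised; turning it up lifts the presser bar. It stays where it is left; turning takes about 1.5 to 2 N at the grip
- lever_pivot (a point): point on the lever's axis, which runs along the rack's y, in the middle of the lever's thickness; 122 mm above the rack's origin
- lever_grip (a point): middle of the lever's black grip, 80 mm from the pivot: a paddle 30 long x 20 high x 12 mm thick (along the rack's y), 30 mm free at either side; it can be pinched across the 12 mm from above and led round, turning freely between the fingers
- tray: loose black open carrying tray, outside 206 (x) x 92 (y) x 45 mm high, walls and floor 5 mm, 0.7 kg, on the bench left of the rack. Origin: centre of the underside, z up. Three cross walls, nearly as high, part it into four bays, each 45 (x) x 82 mm (y), centres at tray x = -75, -25, +25, +75 mm: one module a bay, its thickness along the tray's x. Small lips at the ends. It shifts when knocked
- module_1: a battery module: upright grey block 54 (its x, depth) x 36 (its y, thickness) x 110 mm tall, small ribs on its front (-x) face, a black pull tab on the middle of its top. 0.2 to 0.4 kg, weight low. Origin: centre of the underside, z up. Starts in a slot of the rack, front to the rack's front; three or four modules are present, in any slots; None if absent
- module_2: a battery module: upright grey block 54 (its x, depth) x 36 (its y, thickness) x 110 mm tall, small ribs on its front (-x) face, a black pull tab on the middle of its top. 0.2 to 0.4 kg, weight low. Origin: centre of the underside, z up. Starts in a slot of the rack, front to the rack's front; three or four modules are present, in any slots; None if absent
- module_3: a battery module: upright grey block 54 (its x, depth) x 36 (its y, thickness) x 110 mm tall, small ribs on its front (-x) face, a black pull tab on the middle of its top. 0.2 to 0.4 kg, weight low. Origin: centre of the underside, z up. Starts in a slot of the rack, front to the rack's front; three or four modules are present, in any slots; None if absent
- module_4: a battery module: upright grey block 54 (its x, depth) x 36 (its y, thickness) x 110 mm tall, small ribs on its front (-x) face, a black pull tab on the middle of its top. 0.2 to 0.4 kg, weight low. Origin: centre of the underside, z up. Starts in a slot of the rack, front to the rack's front; three or four modules are present, in any slots; None if absent
- module_1_tab (a point): point on this module's pull tab, 130 mm above its underside, on its middle axis. The tab is 20 in the module's x and 12 mm in its y and stands from 110 to 140 mm above the underside; it can be pinched across the 12 mm from above (the next tab stands 28 mm off at the nearest)
- module_2_tab (a point): point on this module's pull tab, 130 mm above its underside, on its middle axis. The tab is 20 in the module's x and 12 mm in its y and stands from 110 to 140 mm above the underside; it can be pinched across the 12 mm from above (the next tab stands 28 mm off at the nearest)
- module_3_tab (a point): point on this module's pull tab, 130 mm above its underside, on its middle axis. The tab is 20 in the module's x and 12 mm in its y and stands from 110 to 140 mm above the underside; it can be pinched across the 12 mm from above (the next tab stands 28 mm off at the nearest)
- module_4_tab (a point): point on this module's pull tab, 130 mm above its underside, on its middle axis. The tab is 20 in the module's x and 12 mm in its y and stands from 110 to 140 mm above the underside; it can be pinched across the 12 mm from above (the next tab stands 28 mm off at the nearest)
- blank: the blank: grey upright block of the same size as a module (54 x 36 x 110 mm) but with smooth faces and NO pull tab; stays in the rack. Origin: centre of the underside
- tachometer: orange hand-held meter, 54 x 114 x 30 mm, lying at the left
- label_roll: white label roll, 66 x 110 x 34 mm, at the left
- screwdriver_1: yellow screwdriver, 160 mm long, near the front edge

How it is judged:
By the outcome, as a careful person would: the job done as asked, in the order asked, and still so for the second after the job is handed in, with the robot touching nothing.
Of module_1, module_2, module_3, module_4 only 3 to 4 are there at a start; the rules pass over those that are not, and their reading is None.
At some moment in a run one of tray may be knocked a few centimetres aside while the robot is not near it.
Once in a run the grip may slacken for a moment while it holds something.
It also fails if it takes over 210 s, if anything falls off the work surface, if the arm or the gripper's body presses on something with over 40 N, if the wrist force passes 120 N, or if a joint passes its speed limit or range.

## Working session

There is one attempt and no reset: what is moved stays moved. The work goes in short steps, Python scripts to look and compute and a tool call to move; the robot and the scene stay as the last step left them, time stands still between calls to the robot, and variables do not carry over. Pictures are saved under pics/ and viewed, at most 14 in all, crops included, and the job is handed in when it is done.

Besides the shell and the picture viewer there is one more tool, called as name(argument=value, ...), one argument or row to a line, values as JSON. apply_moves: Moves the arm, as the interface text tells. Its arguments: {"type":"object","properties":{"angular":{"type":"array"},"travel":{"type":"array"},"jaw":{"type":"array"},"force":{"type":"number"}},"required":["angular","travel","jaw"]}

```bash
ls; mkdir -p pics; python3 - <<'E'
from bench import r
import cv2,numpy as np
for n in("scene","top"):
    s=r.snapshot(n); cv2.imwrite(f"pics/{n}0.png",s["color"][:,:,::-1]); np.savez(f"pics/{n}0.npz",**s)
    R=s["R"];print(n,s["fx"],s["cx"],s["cy"],(-R.T@s["t"]).round(),R.round(3).tolist())
print(r.sense())
E
```

```text
pics
scene 468.8875298060131 318.9763303983929 195.61178861388825 [-136.  792.  640.] [[-0.799, -0.601, -0.022], [-0.256, 0.373, -0.892], [0.544, -0.707, -0.452]]
top 383.5704755649268 313.59397670709393 198.59177296559528 [ 251.  -61. 1364.] [[-0.056, -0.998, -0.005], [-0.977, 0.055, -0.204], [0.204, -0.007, -0.979]]
{'time': 0.1, 'joint_pos': array([-7.90920158e+01,  7.50964493e+00,  8.53234503e+01,  9.04394575e-04,
        8.72625227e+01, -4.89338380e+00]), 'qd': array([ 0.06185718,  0.0230593 , -0.07962919,  0.0168209 ,  0.01456772,
       -0.02710597]), 'joint_efforts': array([ 8.37178159e-04, -5.70948923e+01, -5.01942801e+01, -1.73693170e-04,
        8.05425982e-03, -1.11252217e-05]), 'tool_pos': array([ 163.31077649, -576.8275276 ,  230.55724932]), 'tcp_rot': array([-1.79904808e+02, -9.05637932e-03,  1.58013165e+01]), 'ft_force': array([ 0.10074667, -0.53351106,  0.50640944]), 'wrist_torque': array([0.05963273, 0.0055561 , 0.0228469 ]), 'grip_force': 0.0, 'finger_gap': 85.36240705049788}
```

View pics/scene0.png

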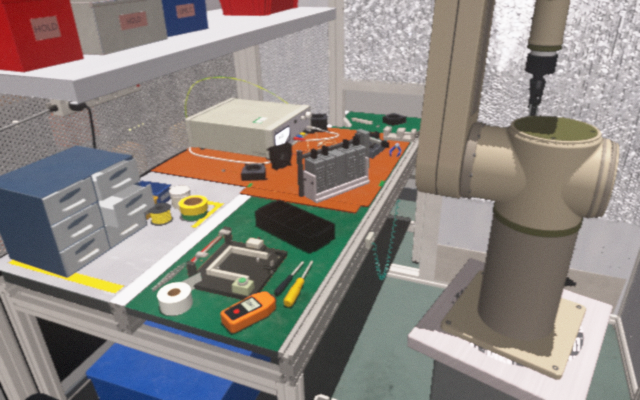

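View pics/top0.png

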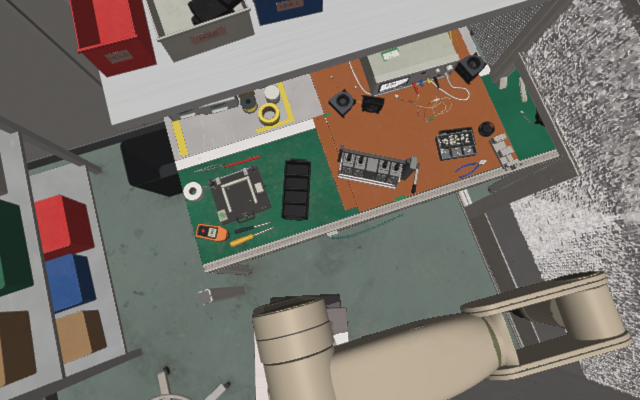

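The rack spans about columns 338-418, rows 148-190 in the top view. The tray is at columns 282-310, rows 158-220, and the lever is on the rack's right (-y) end. I'll enlarge both views.

```bash
python3 - <<'E'
import cv2
a=cv2.imread("pics/scene0.png")[120:210,270:420]; cv2.imwrite("pics/sc.png",cv2.resize(a,None,fx=5.3,fy=5.3,interpolation=cv2.INTER_CUBIC))
a=cv2.imread("pics/top0.png")[140:230,275:435]; cv2.imwrite("pics/tc.png",cv2.resize(a,None,fx=5,fy=5,interpolation=cv2.INTER_CUBIC))
E
```

```text
(no output)
```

View pics/sc.png

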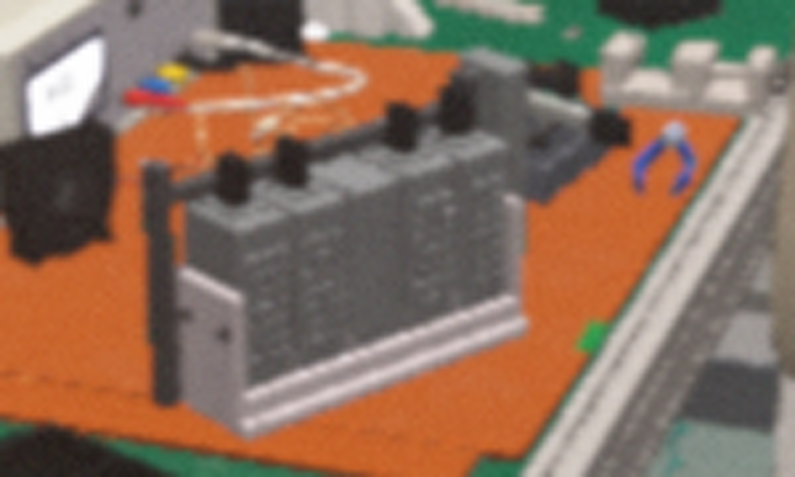

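View pics/tc.png

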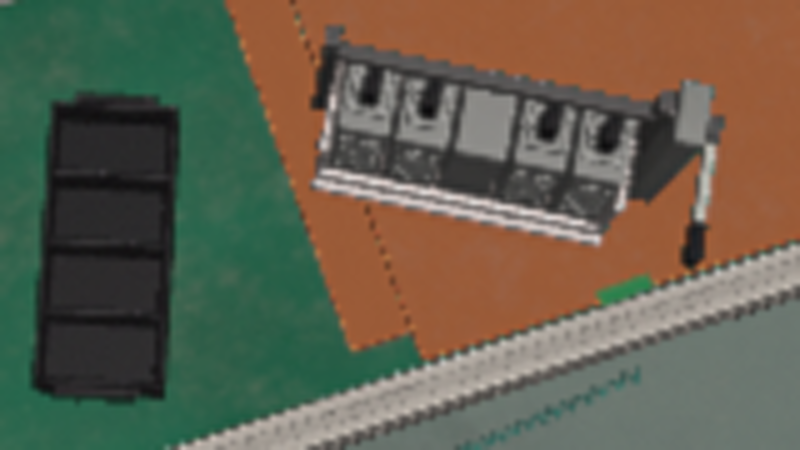

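The top-view crop shows four tabs, at crop pixels (370,85), (430,98), (548,122) and (605,132). The blank is in the middle slot at (487,125), the lever grip is at (693,245), and the tray corners are near (52,102), (180,108), (163,398) and (35,388). The scene crop agrees: its tabs are at (232,178), (292,160), (402,127) and (457,105), with the grip at (608,127).

```bash
cat > h.py <<'E'
import numpy as np,cv2
def cam(f):
    return dict(np.load(f)) if isinstance(f,str) else f
def ray(s,u,v):
    d=s["R"].T@np.array([(u-s["cx"])/s["fx"],(v-s["cy"])/s["fy"],1]); return -s["R"].T@s["t"],d/np.linalg.norm(d)
def plane(s,u,v,z):
    c,d=ray(s,u,v); return c+d*(z-c[2])/d[2]
def tri(s1,p1,s2,p2):
    c1,d1=ray(s1,*p1);c2,d2=ray(s2,*p2)
    k=np.linalg.lstsq(np.c_[d1,-d2],c2-c1,rcond=None)[0]; a,b=c1+k[0]*d1,c2+k[1]*d2
    return (a+b)/2,np.linalg.norm(a-b)
def proj(s,X):
    c=s["R"]@X+s["t"]; return np.array([s["fx"]*c[0]/c[2]+s["cx"],s["fy"]*c[1]/c[2]+s["cy"]])
E
python3 - <<'E'
from h import *
S=cam("pics/scene0.npz");T=cam("pics/top0.npz")
sc=lambda u,v:((u+.5)/5.3-.5+270,(v+.5)/5.3-.5+120)
tc=lambda u,v:((u+.5)/5-.5+275,(v+.5)/5-.5+140)
for n,a,b in [("t1",(232,178),(370,85)),("t2",(292,160),(430,98)),("t4",(402,127),(548,122)),("t5",(457,105),(605,132)),
 ("grip",(608,127),(693,245)),("sillL",(245,397),(318,176)),("sillR",(514,296),(605,234)),("railL",(155,165),(333,33)),("blankFL",(315,183),(457,155)),("headtop",(498,60),(693,110))]:
    X,e=tri(S,sc(*a),T,tc(*b)); print(n,X.round(),round(e,1))
P=[plane(T,*tc(*p),45)[:2] for p in[(52,102),(180,108),(163,398),(35,388)]]
print("tray",np.round(P),np.mean(P,0).round(1),[np.linalg.norm(P[i]-P[i-1]).round() for i in range(4)])
a=(P[0]+P[1]-P[2]-P[3]);print(np.degrees(np.arctan2(a[1],a[0])))
l=plane(T,*tc(315,185),18);q=plane(T,*tc(600,242),18);print("sill",l.round(),q.round(),np.degrees(np.arctan2(*(l-q)[[0,1]])),np.linalg.norm(l-q))
E
```

```text
t1 [ 641. -195.  141.] 2.4
t2 [ 630. -234.  141.] 2.6
t4 [ 609. -311.  141.] 2.7
t5 [ 597. -347.  145.] 5.5
grip [ 524. -400.  130.] 0.7
sillL [ 612. -164.   29.] 0.8
sillR [ 560. -365.   27.] 5.2
railL [ 676. -172.  148.] 2.6
blankFL [ 605. -244.  128.] 24.3
headtop [ 606. -404.  154.] 6.2
tray [[673.  24.]
 [664. -67.]
 [455. -44.]
 [467.  44.]] [564.5 -10.8] [np.float64(208.0), np.float64(92.0), np.float64(210.0), np.float64(89.0)]
-5.948688589686257
sill [ 608. -162.   18.] [ 554. -364.   18.] 14.972284229117177 209.05352391260158
```

The measurements agree with the text: tab heights are about 141, tab span 158 (160 expected), the grip is at z = 130 as expected, and the tray measures 209 × 90. Rack yaw is about -15.3°. I'll move to above the lever grip.

apply_moves(
  angular=[
    [0,0,-0.26],
    [0,0,-0.26],
    [0,0,-0.26],
    [0,0,-0.26],
    [0,0,-0.26],
    [0,0,-0.26],
    [0,0,-0.26],
    [0,0,-0.26],
    [0,0,-0.26],
    [0,0,-0.26],
    [0,0,-0.26],
    [0,0,-0.26],
    [0,0,-0.26],
    [0,0,-0.26],
    [0,0,-0.26],
    [0,0,0],
    [0,0,0],
    [0,0,0],
  ],
  travel=[
    [0.6,0.295,-0.025],
    [0.6,0.295,-0.025],
    [0.6,0.295,-0.025],
    [0.6,0.295,-0.025],
    [0.6,0.295,-0.025],
    [0.6,0.295,-0.025],
    [0.6,0.295,-0.025],
    [0.6,0.295,-0.025],
    [0.6,0.295,-0.025],
    [0.6,0.295,-0.025],
    [0.6,0.295,-0.025],
    [0.6,0.295,-0.025],
    [0.6,0.295,-0.025],
    [0.6,0.295,-0.025],
    [0.6,0.295,-0.025],
    [0,0,0],
    [0,0,0],
    [0,0,0],
  ],
  jaw=[0.4,0.4,0.4,0.4,0.4,0.4,0.4,0.4,0.4,0.4,0.4,0.4,0.4,0.4,0.4,0.4,0.4,0.4],
  force=40,
)

```text
time: 2.35
tool_pos: [522.6, -400.8, 216.4]
tcp_rot: [180.0, 0.0, -15.4]
ft_force: [0.2, -0.2, 0.3]
finger_gap: 34.2
grip_force: 0.0
```

apply_moves(
  angular=[
    [0,0,0],
    [0,0,0],
    [0,0,0],
    [0,0,0],
    [0,0,0],
    [0,0,0],
    [0,0,0],
  ],
  travel=[
    [0,0,-0.4],
    [0,0,-0.4],
    [0,0,-0.4],
    [0,0,-0.4],
    [0,0,-0.4],
    [0,0,0],
    [0,0,0],
  ],
  jaw=[0.4,0.4,0.4,0.4,0.4,0.4,0.4],
)

```text
time: 3.22
tool_pos: [523.7, -400.5, 137.0]
tcp_rot: [180.0, -0.0, -15.4]
ft_force: [-0.3, -0.3, 0.4]
finger_gap: 33.9
grip_force: 0.0
```

```bash
python3 - <<'E'
from bench import r
from h import *
s=r.snapshot("scene");t=r.snapshot("top")
g=np.array([524,-400,130.])
o=[]
for c in(s,t):
    u,v=proj(c,g).round().astype(int);a=c["color"][v-35:v+35,u-45:u+45,::-1];o.append(cv2.resize(a,None,fx=4.4,fy=4.4,interpolation=2))
cv2.imwrite("pics/lev.png",np.hstack(o))
E
```

```text
(no output)
```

View pics/lev.png

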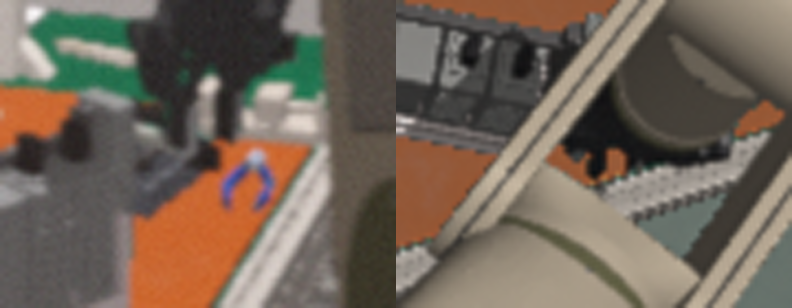

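The scene view shows the fingers at (185,120) and (225,115), straddling the black grip at (205,150). Close them now.

apply_moves(
  angular=[
    [0,0,0],
    [0,0,0],
    [0,0,0],
    [0,0,0],
    [0,0,0],
  ],
  travel=[
    [0,0,0],
    [0,0,0],
    [0,0,0],
    [0,0,0],
    [0,0,0],
  ],
  jaw=[0.05,0.05,0.05,0.05,0.05],
  force=40,
)

```text
time: 3.95
tool_pos: [524.1, -399.1, 136.9]
tcp_rot: [-179.9, -0.0, -15.4]
ft_force: [1.4, 5.5, 1.5]
finger_gap: 10.0
grip_force: 41.4
```

apply_moves(
  angular=[
    [0,0,0],
    [0,0,0],
    [0,0,0],
    [0,0,0],
    [0,0,0],
    [0,0,0],
    [0,0,0],
    [0,0,0],
    [0,0,0],
    [0,0,0],
  ],
  travel=[
    [0.022,0.03,0.3],
    [0.064,-0.017,0.29],
    [0.106,-0.029,0.28],
    [0.145,-0.039,0.26],
    [0.181,-0.049,0.233],
    [0.212,-0.058,0.205],
    [0.239,-0.065,0.168],
    [0.05,-0.014,0.03],
    [0,0,0],
    [0,0,0],
  ],
  jaw=[0.05,0.05,0.05,0.05,0.05,0.05,0.05,0.05,0.05,0.05],
)

```text
time: 5.2
tool_pos: [564.3, -409.9, 207.1]
tcp_rot: [-180.0, -0.0, -15.4]
ft_force: [2.8, 1.2, -4.2]
finger_gap: 8.9
grip_force: 39.1
```

The lever followed the full arc (dx 40, dz 70 mm). Release it, rise, and go over the first tab at the +80 slot.

apply_moves(
  angular=[
    [0,0,0],
    [0,0,0],
    [0,0,0],
    [0,0,0],
    [0,0,0],
    [0,0,0],
    [0,0,0],
    [0,0,0],
    [0,0,0],
    [0,0,0],
    [0,0,0],
    [0,0,0],
    [0,0,0],
    [0,0,0],
    [0,0,0],
    [0,0,0],
    [0,0,0],
    [0,0,0],
    [0,0,0],
  ],
  travel=[
    [0,0,0],
    [0,0,0],
    [0,0,0],
    [0,0,0.5],
    [0,0,0.5],
    [0,0,0.5],
    [0.213,0.597,0],
    [0.213,0.597,0],
    [0.213,0.597,0],
    [0.213,0.597,0],
    [0.213,0.597,0],
    [0.213,0.597,0],
    [0.213,0.597,0],
    [0.213,0.597,0],
    [0.213,0.597,0],
    [0,0,-0.55],
    [0,0,-0.55],
    [0,0,-0.55],
    [0,0,0],
  ],
  jaw=[0.38,0.38,0.38,0.38,0.38,0.38,0.3,0.3,0.3,0.3,0.3,0.3,0.3,0.3,0.3,0.3,0.3,0.3,0.3],
  force=50,
)

```text
time: 7.58
tool_pos: [639.7, -193.7, 198.5]
tcp_rot: [-180.0, 0.3, -15.4]
ft_force: [-0.5, 0.3, -0.3]
finger_gap: 25.5
grip_force: 0.0
```

```bash
python3 - <<'E'
from bench import r
from h import *
s=r.snapshot("scene")
cv2.imwrite("pics/b.png",cv2.resize(s["color"][100:220,250:420,::-1],None,fx=4.5,fy=4.5,interpolation=2))
print(r.sense()["tool_pos"],r.tcp_to_tips)
E
```

```text
[ 640.45563507 -194.19552822  200.38399106] 25.0
```

View pics/b.png

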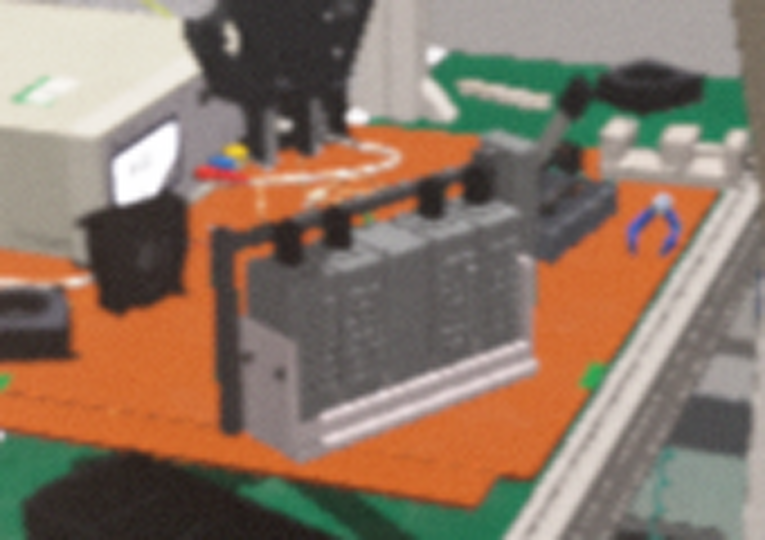

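The lever is raised (grip at (575,95)) and the bar is lifted. The fingers at (260,130) and (310,130) are over tab 1 at (288,242). Descend and pinch.

apply_moves(
  angular=[
    [0,0,0],
    [0,0,0],
    [0,0,0],
    [0,0,0],
    [0,0,0],
    [0,0,0],
    [0,0,0],
    [0,0,0],
    [0,0,0],
  ],
  travel=[
    [0,0,-0.36],
    [0,0,-0.36],
    [0,0,-0.36],
    [0,0,0],
    [0,0,0],
    [0,0,0],
    [0,0,0],
    [0,0,0],
    [0,0,0],
  ],
  jaw=[0.3,0.3,0.3,0.3,0.03,0.03,0.03,0.03,0.03],
  force=50,
)

```text
time: 8.75
tool_pos: [641.1, -195.1, 158.4]
tcp_rot: [180.0, -0.0, -15.4]
ft_force: [-0.4, -0.3, 3.9]
finger_gap: 2.6
grip_force: 1.6
```

```bash
python3 - <<'E'
from bench import r
from h import *
s=r.snapshot("scene");t=r.snapshot("top");st=r.sense();print(st["tool_pos"],st["finger_gap"],st["grip_force"],st["ft_force"])
o=[]
for c in(s,t):
    u,v=proj(c,np.array([630,-220,140.])).round().astype(int);a=c["color"][v-35:v+35,u-40:u+40,::-1];o.append(cv2.resize(a,None,fx=5,fy=5,interpolation=2))
cv2.imwrite("pics/c.png",np.hstack(o))
E
```

```text
[ 641.07673956 -195.1696163   158.42867675] 2.7180755536114565 1.9803452678024769 [-0.77128397 -0.26658567  3.43147826]
```

View pics/c.png

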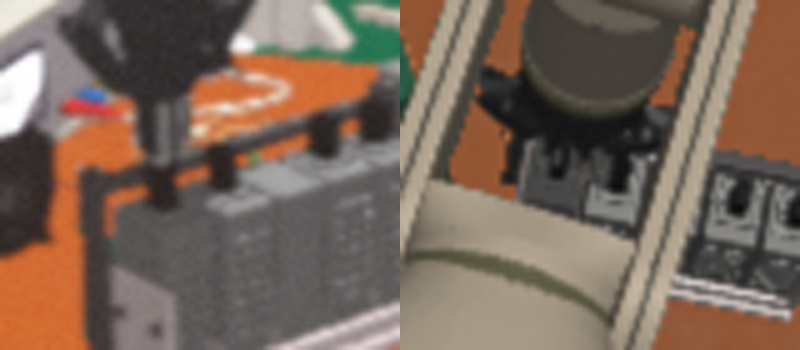

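```bash
python3 - <<'E'
from h import *
S=cam("pics/scene0.npz");T=cam("pics/top0.npz")
sc=lambda u,v:((u+.5)/5.3-.5+270,(v+.5)/5.3-.5+120)
tc=lambda u,v:((u+.5)/5-.5+275,(v+.5)/5-.5+140)
isc=lambda p:((p[0]+.5-270)*5.3-.5,(p[1]+.5-120)*5.3-.5)
itc=lambda p:((p[0]+.5-275)*5-.5,(p[1]+.5-140)*5-.5)
for d in(0,-10,-20,-30):
  for z in (128,158):
    X=np.array([641+d*.965,-195-d*.265,z]);print(d,z,np.round(isc(proj(S,X))),np.round(itc(proj(T,X))))
g=cv2.cvtColor(cv2.imread("pics/top0.png"),6);print(g[148:166,343:354])
g=cv2.cvtColor(cv2.imread("pics/scene0.png"),6);print(g[146:162,308:320])
E
```

```text
0 128 [231. 200.] [370.  93.]
0 158 [230. 148.] [374.  79.]
-10 128 [242. 205.] [367. 107.]
-10 158 [241. 153.] [371.  93.]
-20 128 [254. 211.] [364. 121.]
-20 158 [252. 158.] [368. 107.]
-30 128 [265. 216.] [361. 135.]
-30 158 [264. 164.] [365. 122.]
[[ 78  84 105 107 107 106 106 108 108 108 109]
 [ 79  83  88  91  89  85  84 105 107 107 105]
 [ 86  87  87  86  86  85  83  89  92  90  86]
 [ 63  67  80  84  87  88  87  88  88  87  86]
 [ 87  55  61  64  65  60  67  82  86  88  88]
 [109  83 123 129 129  68  40  42  48  64  60]
 [103  86 132 132 144  79  39  35  63 121  83]
 [ 89  92 132 151 102  49  36  36  71 144 124]
 [ 86 116 116 147  85  40  36  44  84 143 118]
 [ 82 119  96 130  70  39  38  48 104 153 139]
 [ 96 130 106  90  46  30  33  48 107 136 137]
 [ 95 134 125  84  36  17  20  57 128 129 135]
 [ 95 134 153  99  49  35  31  70 133 129 140]
 [117 119 151 133 108 104  91 128 148 122 123]
 [124 132 127 107 115 138 138 139 155 141 102]
 [132 140 137 133 136 139 119  98 109 135  82]
 [135 140 140 140 141 141 137 133 135 138  71]
 [ 96 117 131 134 138 140 141 142 143 144  72]]
[[149 136 126 122 128 124 126 124 127 131 122 120]
 [142 131 126 125 123 118 121 124 127 125 120 126]
 [133 134 124 114 103  93 106 117 120 131 141 139]
 [132 139 113  84  65  60  70  85 109 114 116 115]
 [137 133 106  64  44  52  49  55  74  90  95  94]
 [132 118  91  56  39  39  42  41  54  64  73  73]
 [111 103  78  48  40  40  39  38  43  53  65  66]
 [ 97  90  72  53  42  41  37  37  43  57  69  80]
 [ 81  71  61  46  40  39  40  37  48  74 106 122]
 [ 65  63  53  44  41  41  40  41  57  97 128 130]
 [ 74  79  66  45  39  39  39  40  56  93 124 131]
 [ 98 114 103  70  52  42  39  43  59  99 120 128]
 [111 122 120 106  79  65  60  72  93 121 134 135]
 [134 133 129 121 112 104 102 114 126 139 130 127]
 [119 130 136 125 119 115 121 123 131 141 146 143]
 [ 94 110 117 129 132 127 132 142 145 147 150 146]]
```

```bash
python3 - <<'E'
from h import *
S=cam("pics/scene0.npz")
for z in(128,133,158,175,200):
    p=proj(S,np.array([640.5,-194.2,z]));q=proj(S,np.array([630,-220,140.])).round()
    print(z,p.round(1),((p-[250,100])*4.5).round(),((p-(q-[40,35]))*5).round())
E
```

```text
128 [313.2 157.4] [284. 258.] [161. 202.]
133 [313.1 155.8] [284. 251.] [161. 194.]
158 [312.9 147.7] [283. 214.] [159. 153.]
175 [312.7 142. ] [282. 189.] [159. 125.]
200 [312.5 133.6] [281. 151.] [157.  83.]
```

The pixel check shows the fingertips at about the reported TCP height: z ≈ 200 when hovering, and now resting on the tab top at 158. They are not 25 mm lower, so the fingers shut above the tab. Open, go down about 25 mm in steps, and watch the force.

apply_moves(
  angular=[
    [0,0,0],
    [0,0,0],
    [0,0,0],
    [0,0,0],
    [0,0,0],
    [0,0,0],
  ],
  travel=[
    [0,0,0.1],
    [0,0,0],
    [0,0,0],
    [0,0,-0.3],
    [0,0,-0.25],
    [0,0,0],
  ],
  jaw=[0.3,0.3,0.3,0.3,0.3,0.3],
)

```text
time: 9.6
tool_pos: [639.6, -194.6, 137.6]
tcp_rot: [-180.0, 0.2, -15.4]
ft_force: [0.2, -0.5, 0.9]
finger_gap: 25.5
grip_force: 0.0
```

```bash
python3 - <<'E'
from bench import r
from h import *
s=r.snapshot("scene");st=r.sense();print(st["tool_pos"],st["finger_gap"],st["ft_force"])
u,v=313,145;a=s["color"][v-40:v+30,u-40:u+40,::-1];cv2.imwrite("pics/d.png",cv2.resize(a,None,fx=7,fy=7,interpolation=2))
E
```

```text
[ 640.13402802 -194.77535428  138.60823916] 25.72758941295584 [0.37015512 0.03812968 0.85369045]
```

View pics/d.png

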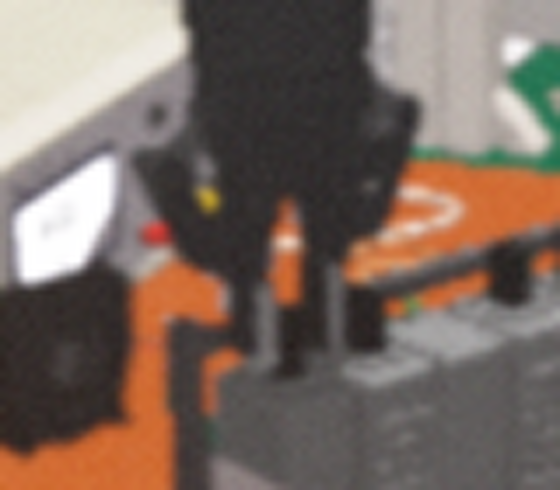

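The fingers straddle tab 1, with tips at about row 355 and the tab base at about row 375. Overlap is good, so close.

apply_moves(
  angular=[
    [0,0,0],
    [0,0,0],
    [0,0,0],
    [0,0,0],
    [0,0,0],
  ],
  travel=[
    [0,0,0],
    [0,0,0],
    [0,0,0],
    [0,0,0],
    [0,0,0],
  ],
  jaw=[0.03,0.03,0.03,0.03,0.03],
  force=60,
)

```text
time: 10.28
tool_pos: [640.9, -195.1, 140.0]
tcp_rot: [180.0, -0.0, -15.4]
ft_force: [-0.9, 0.2, -1.1]
finger_gap: 10.5
grip_force: 60.1
```

apply_moves(
  angular=[
    [-0.133,-0.482,0],
    [-0.133,-0.482,0],
    [-0.133,-0.482,0],
    [-0.133,-0.482,0],
    [-0.133,-0.482,0],
    [-0.133,-0.482,0],
    [0,0,0],
    [0,0,0],
  ],
  travel=[
    [-0.207,0.057,0.045],
    [-0.186,0.051,0.025],
    [-0.186,0.051,0.01],
    [-0.183,0.05,0],
    [-0.183,0.05,-0.02],
    [-0.181,0.05,-0.03],
    [0,0,0],
    [0,0,0],
  ],
  jaw=[0.03,0.03,0.03,0.03,0.03,0.03,0.03,0.03],
)

```text
time: 11.28
tool_pos: [595.8, -182.7, 141.5]
tcp_rot: [180.0, -24.0, -15.4]
ft_force: [0.0, -0.1, -2.5]
finger_gap: 10.1
grip_force: 60.0
```

```bash
python3 - <<'E'
from bench import r
from h import *
s=r.snapshot("scene");t=r.snapshot("top");st=r.sense();print(st["tool_pos"],st["finger_gap"],st["ft_force"],st["joint_pos"].round())
a=s["color"][100:190,260:360,::-1];b=t["color"][145:235,270:370,::-1];cv2.imwrite("pics/e.png",cv2.resize(np.hstack([a,b]),None,fx=4,fy=4,interpolation=2))
E
```

```text
[ 596.16972129 -182.8166087   141.35275794] 10.955511366136307 [-1.28302773 -0.77979753 -1.93139846] [-24.  -7. 112.   4.  51.  80.]
```

View pics/e.png

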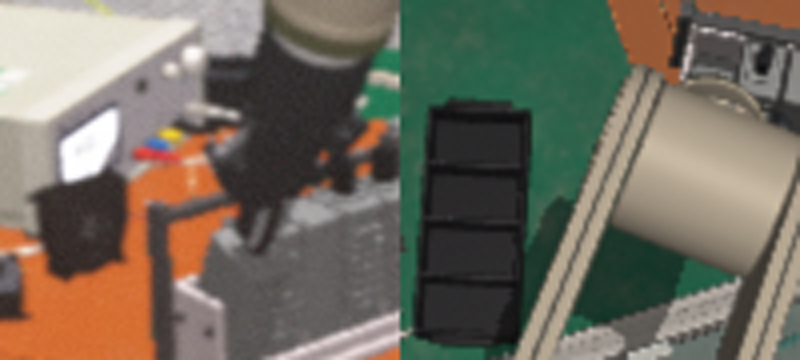

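Module 1 is tipped and held, with low forces. The tray has already been knocked: its top-left corner is now at (277.5,171) instead of (285,160), so I'll re-measure it later. Lift along the tilt, then straighten.

apply_moves(
  angular=[
    [0,0,0],
    [0,0,0],
    [0,0,0],
    [0,0,0],
    [0,0,0],
    [0,0,0],
    [0,0,0],
    [0,0,0],
    [0.133,0.482,0],
    [0.133,0.482,0],
    [0.133,0.482,0],
    [0.133,0.482,0],
    [0.133,0.482,0],
    [0.133,0.482,0],
    [0,0,0],
    [0,0,0],
  ],
  travel=[
    [-0.147,0.04,0.343],
    [-0.147,0.04,0.343],
    [-0.147,0.04,0.343],
    [-0.147,0.04,0.343],
    [-0.147,0.04,0.343],
    [-0.147,0.04,0.343],
    [-0.147,0.04,0.343],
    [-0.147,0.04,0.343],
    [0,0,0],
    [0,0,0],
    [0,0,0],
    [0,0,0],
    [0,0,0],
    [0,0,0],
    [0,0,0],
    [0,0,0],
  ],
  jaw=[0.03,0.03,0.03,0.03,0.03,0.03,0.03,0.03,0.03,0.03,0.03,0.03,0.03,0.03,0.03,0.03],
)

```text
time: 13.38
tool_pos: [548.8, -169.9, 251.0]
tcp_rot: [-180.0, -0.1, -15.4]
ft_force: [-0.8, -0.3, -1.9]
finger_gap: 10.6
grip_force: 64.1
```

```bash
cat > tray.py <<'E'
from h import *
def tray(t,save=None):
    g=cv2.cvtColor(t["color"],cv2.COLOR_RGB2GRAY); m=np.zeros_like(g); x0,y0,x1,y1=245,130,345,240
    m[y0:y1,x0:x1]=(g[y0:y1,x0:x1]<62)*255
    m=cv2.morphologyEx(m,cv2.MORPH_OPEN,np.ones((5,5)))
    cs,_=cv2.findContours(m,0,2); c=max(cs,key=cv2.contourArea)
    P=cv2.boxPoints(cv2.minAreaRect(c)); W=np.array([plane(t,u,v,45)[:2] for u,v in P])
    W=W[np.argsort(W[:,0])]; d=W[2:].mean(0)-W[:2].mean(0)
    ext=[np.linalg.norm(d),np.linalg.norm(W[0]-W[1])]
    if save: cv2.imwrite(save,m)
    return W.mean(0),np.degrees(np.arctan2(d[1],d[0])),ext
E
python3 - <<'E'
from bench import r
from tray import *
print(tray(cam("pics/top0.npz")))
s=r.snapshot("scene");t=r.snapshot("top");print(tray(t)); print(r.sense()["tool_pos"])
a=s["color"][90:240,240:370,::-1];b=t["color"][130:280,240:370,::-1];cv2.imwrite("pics/f.png",cv2.resize(np.hstack([a,b]),None,fx=3,fy=3,interpolation=2))
np.savez("pics/top1.npz",**t);np.savez("pics/scene1.npz",**s)
E
```

```text
(array([565.5160759 ,  -9.53970427]), np.float64(-5.741212111805713), [np.float64(222.73634693293315), np.float64(93.49999894092896)])
(array([519.85150667,  17.3610206 ]), np.float64(-6.7459655391279645), [np.float64(235.00277387488865), np.float64(101.0651604649842)])
[ 548.53130627 -169.8156544   251.15954994]
```

View pics/f.png

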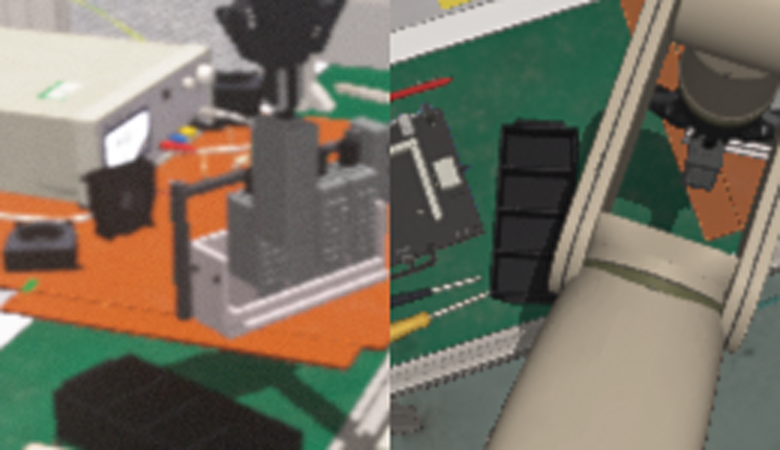

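```bash
python3 - <<'E'
import re
s=open("tray.py").read()
s=s.replace("m[y0:y1,x0:x1]=(g[y0:y1,x0:x1]<62)*255","q=t['color'].astype(int); m[y0:y1,x0:x1]=((g<65)&(q[:,:,1]-q[:,:,0]<10))[y0:y1,x0:x1]*255")
open("tray.py","w").write(s)
from tray import *
T0=cam("pics/top0.npz");T=cam("pics/top1.npz");S=cam("pics/scene1.npz")
print(tray(T0,"m0.png"));print(tray(T,"m1.png"))
f=lambda u,v:((u-390+.5)/3-.5+240,(v+.5)/3-.5+130)
tc=lambda u,v:((u+.5)/5-.5+275,(v+.5)/5-.5+140)
print("ctr0",plane(T0,*tc(107,249),45),"ctr1",plane(T,*f(536.5,215.5),45))
P=[plane(T,*f(*p),45)[:2].round() for p in[(502,127),(578,132),(492,297)]];print(P)
# cross-check with the scene view: tray rim corners
fs=lambda u,v:((u+.5)/3-.5+240,(v+.5)/3-.5+90)
print([plane(S,*fs(*p),45).round() for p in[(128,355),(300,430),(55,392)]])
g=cv2.cvtColor(T["color"],7)
for z,k in((45,0),):
    pass
E
```

```text
(array([566.92430454, -10.78728291]), np.float64(-5.9326697290769435), [np.float64(215.8816572425492), np.float64(88.23417261902556)])
(array([526.98394209,  20.30872361]), np.float64(-6.713412395813299), [np.float64(216.56597914625394), np.float64(88.59283674619027)])
ctr0 [562.90628568 -10.26984707  45.        ] ctr1 [520.87094949  18.01342955  45.        ]
[array([630.,  54.]), array([619., -35.]), array([428.,  73.])]
[array([617., -25.,  45.]), array([419.,  -7.,  45.]), array([625.,  61.,  45.])]
```

Both views put the tray centre near (523,20) with yaw about -6°. Carry module 1 to above the far bay, at about (598,12).

apply_moves(
  angular=[
    [0,0,0.775],
    [0,0,0.775],
    [0,0,0.775],
    [0,0,0.775],
    [0,0,0.775],
    [0,0,0.775],
    [0,0,0.775],
    [0,0,0.775],
    [0,0,0.775],
    [0,0,0.775],
    [0,0,0.775],
    [0,0,0.775],
    [0,0,0.775],
    [0,0,0.775],
    [0,0,0.775],
    [0,0,0.775],
    [0,0,0],
    [0,0,0],
    [0,0,0],
  ],
  travel=[
    [0,0.379,0],
    [0,0.379,0],
    [0,0.379,0],
    [0,0.379,0],
    [0,0.379,0],
    [0,0.379,0],
    [0,0.379,0],
    [0,0.379,0],
    [0.155,0.379,0],
    [0.155,0.379,0],
    [0.155,0.379,0],
    [0.155,0.379,0],
    [0.155,0,-0.2],
    [0.155,0,-0.2],
    [0.155,0,-0.2],
    [0.155,0,-0.2],
    [0,0,-0.4],
    [0,0,-0.4],
    [0,0,0],
  ],
  jaw=[0.03,0.03,0.03,0.03,0.03,0.03,0.03,0.03,0.03,0.03,0.03,0.03,0.03,0.03,0.03,0.03,0.03,0.03,0.03],
)

```text
time: 15.85
tool_pos: [596.7, 12.1, 184.4]
tcp_rot: [-179.8, 0.0, 83.7]
ft_force: [-1.1, 0.2, -1.4]
finger_gap: 10.2
grip_force: 64.0
```

```bash
python3 - <<'E'
from bench import r
from h import *
s=r.snapshot("scene");t=r.snapshot("top");print(r.sense()["tool_pos"],r.sense()["tcp_rot"],r.sense()["finger_gap"])
a=s["color"][130:270,230:350,::-1];b=t["color"][120:260,250:370,::-1];cv2.imwrite("pics/g.png",cv2.resize(np.hstack([a,b]),None,fx=3.3,fy=3.3,interpolation=2))
np.savez("pics/scene2.npz",**s)
E
```

```text
[598.02836641  12.01987177 186.6771134 ] [-1.79965797e+02  4.27951208e-03  8.37553796e+01] 10.295861578037997
```

View pics/g.png

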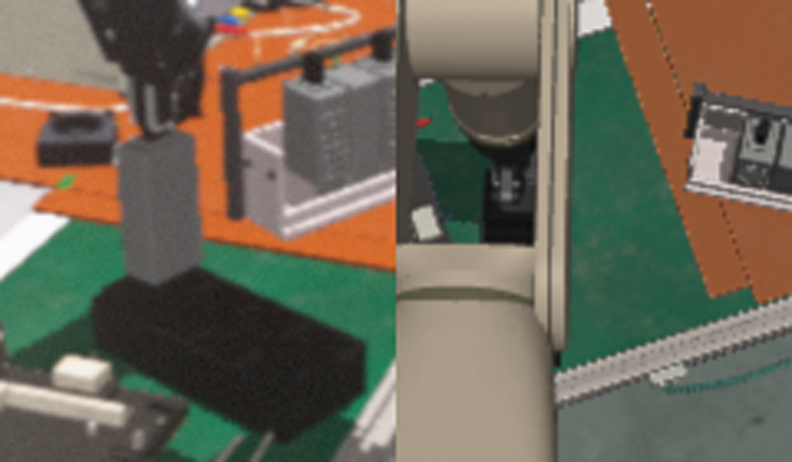

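```bash
python3 - <<'E'
from h import *
S=cam("pics/scene2.npz")
q=S["color"].astype(int);g=cv2.cvtColor(S["color"],7)
f=lambda u,v:((u+.5)/3.3-.5+230,(v+.5)/3.3-.5+130)
for p in[(362,343),(95,296),(200,268)]: print(f(*p),plane(S,*f(*p),45).round(1))
for X in[(416,-15,45),(630.7,55,45),(621,-37,45),(598,12,65)]: print(X,proj(S,np.array(X,float)).round(1))
print(g[222:240:2,328:348]);print(g[212:230:2,250:268])
E
```

```text
(339.3484848484849, 233.5909090909091) [417.6  -4.5  45. ]
(258.43939393939394, 219.34848484848487) [627.6  56.9  45. ]
(290.25757575757575, 210.86363636363637) [589.4 -24.5  45. ]
(416, -15, 45) [342.4 231.9]
(630.7, 55, 45) [258.1 218.7]
(621, -37, 45) [284.3 205.8]
(598, 12, 65) [278.2 208.8]
[[ 93  90  92  89  93  93  88  89  90  92  93  94  93  93  91  88  88  86
   89  86]
 [ 92  91  90  91  89  90  92  91  93  92  95  91  91  90  94  93  87  89
   90  93]
 [ 89  92  93  90  93  93  89  89  92  93  92  92  90  91  91  89  92  92
   99 100]
 [ 57  67  81  85  90  91  92  93  97  94  96  93  92  93  97  93  93  94
   98  99]
 [ 30  36  41  42  50  60  73  81  92  94  95  93  97  91  92  99  95  93
   93  95]
 [ 35  31  35  37  39  37  39  46  50  63  69  78  86  88  94  93  93  93
   93  94]
 [ 29  33  34  32  28  36  34  34  35  38  45  45  58  78  91  96  94  89
   91  95]
 [ 33  30  31  33  36  38  41  40  44  39  35  42  51  79  92  95  94  95
   93  91]
 [ 32  31  33  35  35  42  41  38  42  37  33  36  53  76  89  94  93  92
   93  93]]
[[102 105 102 104  98 101 100  96  98  92 101  96  93  95  97  95  95  91]
 [101 101 100  99  99  98  98  96  97  97  98  94  98  93  93  81  70  57]
 [102 103  99  90  96  98 102 101 100 101  91  82  70  57  45  41  46  39]
 [103 104 102 100 100 100 102 104  96  89  75  53  43  41  42  39  42  40]
 [110 108 108 104 108 105 103  87  68  46  46  44  38  41  39  42  40  42]
 [104  99 106 103 106 103  94  78  57  45  45  39  42  40  38  40  44  39]
 [103 100 100 103  99  93  79  62  51  46  44  41  42  38  43  36  42  38]
 [104  96  90  84  71  68  61  54  46  46  43  43  37  42  42  38  38  39]
 [ 74  64  65  58  61  59  56  56  48  45  42  40  42  42  42  35  41  43]]
```

The corner pixels match the predicted tray pose to about 2 mm. Lower the module into the bay.

apply_moves(
  angular=[
    [0,0,0],
    [0,0,0],
    [0,0,0],
    [0,0,0],
    [0,0,0],
    [0,0,0],
    [0,0,0],
    [0,0,0],
  ],
  travel=[
    [0,0,-0.2],
    [0,0,-0.2],
    [0,0,-0.2],
    [0,0,-0.2],
    [0,0,-0.2],
    [0,0,-0.2],
    [0,0,-0.2],
    [0,0,0],
  ],
  jaw=[0.03,0.03,0.03,0.03,0.03,0.03,0.03,0.03],
)

```text
time: 16.95
tool_pos: [597.9, 12.0, 129.8]
tcp_rot: [-179.9, 0.0, 83.8]
ft_force: [1.6, -1.8, -3.0]
finger_gap: 10.7
grip_force: 63.9
```

apply_moves(
  angular=[
    [0,0,0],
    [0,0,0],
    [0,0,0],
    [0,0,0],
  ],
  travel=[
    [0,0,-0.04],
    [0,0,-0.04],
    [0,0,0],
    [0,0,0],
  ],
  jaw=[0.03,0.03,0.03,0.03],
)

```text
time: 17.45
tool_pos: [598.3, 12.0, 127.7]
tcp_rot: [-180.0, 0.0, 83.8]
ft_force: [0.8, 0.1, -3.3]
finger_gap: 10.5
grip_force: 64.0
```

apply_moves(
  angular=[
    [0,0,0],
    [0,0,0],
    [0,0,0],
    [0,0,0],
    [0,0,0],
  ],
  travel=[
    [0,0,-0.04],
    [0,0,-0.03],
    [0,0,-0.03],
    [0,0,0],
    [0,0,0],
  ],
  jaw=[0.03,0.03,0.03,0.03,0.03],
)

```text
time: 18.08
tool_pos: [599.7, 11.9, 127.0]
tcp_rot: [179.8, -0.0, 83.8]
ft_force: [-4.3, -0.2, 14.9]
finger_gap: 10.5
grip_force: 66.8
```

Contact came at TCP 127, as predicted. Release, rise, and return over tab 2.

apply_moves(
  angular=[
    [0,0,0],
    [0,0,0],
    [0,0,0],
    [0,0,0],
    [0,0,0],
    [0,0,-0.827],
    [0,0,-0.827],
    [0,0,-0.827],
    [0,0,-0.827],
    [0,0,-0.827],
    [0,0,-0.827],
    [0,0,-0.827],
    [0,0,-0.827],
    [0,0,-0.827],
    [0,0,-0.827],
    [0,0,-0.827],
    [0,0,-0.827],
    [0,0,-0.827],
    [0,0,-0.827],
    [0,0,-0.827],
  ],
  travel=[
    [0,0,0.05],
    [0,0,0],
    [0,0,0],
    [0,0,0.9],
    [0,0,0.9],
    [0.053,-0.409,0],
    [0.053,-0.409,0],
    [0.053,-0.409,0],
    [0.053,-0.409,0],
    [0.053,-0.409,0],
    [0.053,-0.409,0],
    [0.053,-0.409,0],
    [0.053,-0.409,0],
    [0.053,-0.409,0],
    [0.053,-0.409,0],
    [0.053,-0.409,0],
    [0.053,-0.409,0],
    [0.053,-0.409,0],
    [0.053,-0.409,0],
    [0.053,-0.409,0],
  ],
  jaw=[0.3,0.3,0.3,0.3,0.3,0.3,0.3,0.3,0.3,0.3,0.3,0.3,0.3,0.3,0.3,0.3,0.3,0.3,0.3,0.3],
)

```text
time: 20.58
tool_pos: [630.0, -233.8, 197.1]
tcp_rot: [-180.0, 0.0, -15.7]
ft_force: [-0.2, 0.1, 0.2]
finger_gap: 25.5
grip_force: 0.0
```

```bash
python3 - <<'E'
from bench import r
from h import *
s=r.snapshot("scene");t=r.snapshot("top");print(r.sense()["tool_pos"],r.sense()["tcp_rot"],r.sense()["finger_gap"])
a=s["color"][110:270,225:355,::-1];b=t["color"][120:280,250:380,::-1];cv2.imwrite("pics/h.png",cv2.resize(np.hstack([a,b]),None,fx=3,fy=3,interpolation=2))
np.savez("pics/scene3.npz",**s);np.savez("pics/top3.npz",**t)
E
```

```text
[ 629.81864526 -234.81458207  197.00117882] [ 1.79978793e+02  4.56294674e-02 -1.56148460e+01] 25.69439202499641
```

View pics/h.png

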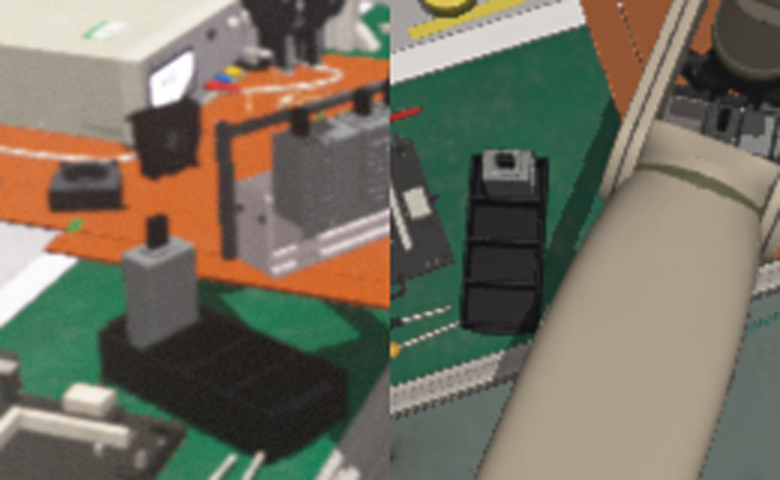

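Module 1 stands in the far bay (left panel (160,290), right panel (508,170)), and the fingers are over tab 2. Descend and pinch.

apply_moves(
  angular=[
    [0,0,0.03],
    [0,0,0],
    [0,0,0],
    [0,0,0],
    [0,0,0],
    [0,0,0],
    [0,0,0],
    [0,0,0],
    [0,0,0],
  ],
  travel=[
    [0,0.01,-0.48],
    [0,0,-0.48],
    [0,0,-0.48],
    [0,0,0],
    [0,0,0],
    [0,0,0],
    [0,0,0],
    [0,0,0],
    [0,0,0],
  ],
  jaw=[0.3,0.3,0.3,0.3,0.03,0.03,0.03,0.03,0.03],
)

```text
time: 21.8
tool_pos: [630.1, -233.0, 140.1]
tcp_rot: [-180.0, 0.0, -15.2]
ft_force: [-0.5, -0.6, -3.7]
finger_gap: 10.6
grip_force: 61.0
```

apply_moves(
  angular=[
    [-0.133,-0.482,0],
    [-0.133,-0.482,0],
    [-0.133,-0.482,0],
    [-0.133,-0.482,0],
    [-0.133,-0.482,0],
    [-0.133,-0.482,0],
    [0,0,0],
    [0,0,0],
    [0,0,0],
    [0,0,0],
    [0,0,0],
    [0,0,0],
    [0,0,0],
    [0,0,0],
    [0.133,0.482,0],
    [0.133,0.482,0],
    [0.133,0.482,0],
    [0.133,0.482,0],
    [0.133,0.482,0],
    [0.133,0.482,0],
  ],
  travel=[
    [-0.207,0.057,0.045],
    [-0.186,0.051,0.025],
    [-0.186,0.051,0.01],
    [-0.183,0.05,0],
    [-0.183,0.05,-0.02],
    [-0.181,0.05,-0.03],
    [-0.147,0.04,0.343],
    [-0.147,0.04,0.343],
    [-0.147,0.04,0.343],
    [-0.147,0.04,0.343],
    [-0.147,0.04,0.343],
    [-0.147,0.04,0.343],
    [-0.147,0.04,0.343],
    [-0.147,0.04,0.343],
    [0,0,0],
    [0,0,0],
    [0,0,0],
    [0,0,0],
    [0,0,0],
    [0,0,0],
  ],
  jaw=[0.03,0.03,0.03,0.03,0.03,0.03,0.03,0.03,0.03,0.03,0.03,0.03,0.03,0.03,0.03,0.03,0.03,0.03,0.03,0.03],
)

```text
time: 24.3
tool_pos: [538.4, -207.9, 251.9]
tcp_rot: [180.0, 0.1, -15.2]
ft_force: [0.4, -0.2, -4.3]
finger_gap: 10.4
grip_force: 61.0
```

```bash
python3 - <<'E'
from bench import r
from tray import *
T3=cam("pics/top3.npz");print(tray(T3))
t=r.snapshot("top");s=r.snapshot("scene");np.savez("pics/top4.npz",**t);np.savez("pics/scene4.npz",**s)
print(tray(t));st=r.sense();print(st["tool_pos"],st["finger_gap"],st["ft_force"])
d=cv2.absdiff(T3["color"],t["color"])[150:235,250:300].max(2);print("tray change",(d>40).sum())
# held module's underside in the scene: grey run below the tool point
g=cv2.cvtColor(s["color"],7)
for z in(260,129,0): print(z,proj(s,np.r_[st["tool_pos"][:2],z]).round(1))
p=proj(s,np.r_[st["tool_pos"][:2],129]).round().astype(int);print(g[p[1]-60:p[1]+14:3,p[0]-12:p[0]+12:3])
# tab of module 1 in tray
def tab(c,x,y,z):
    u,v=proj(c,np.array([x,y,z])).round().astype(int);q=cv2.cvtColor(c["color"],7);m=(q[v-7:v+8,u-7:u+8]<58);yy,xx=np.nonzero(m);return u-7+xx.mean(),v-7+yy.mean()
E
```

```text
(array([508.78998311,  22.31075534]), np.float64(-4.553433176510599), [np.float64(178.22011923548246), np.float64(90.06877514540095)])
(array([508.13999549,  21.38399197]), np.float64(-5.707015270808082), [np.float64(178.0985743237446), np.float64(89.73703888338044)])
[ 538.80353289 -208.023618    251.05919997] 10.178558816328731 [ 0.59598823  0.22577445 -4.09500903]
tray change 6
260 [345.3 117.8]
129 [345.1 163.3]
0 [345.  204.2]
[[ 50  49  51  51  51  50  47  49]
 [ 96  50  45  50  48  46  51 119]
 [186 167  79  46  63  48  83 156]
 [185 174 133  45 112  47  84 116]
 [185 172 136  48 115  49  89  88]
 [185 172 130  45 112  46 101 186]
 [185 171 165  71 113  47 100 118]
 [184 165 164  95  55  44 132  94]
 [119  92  87  87  81  83  84  94]
 [136  95  87  87  89  93  93  95]
 [175 101  87  87  89  95  94  95]
 [170 104  81  85  83  96  97  96]
 [141  93  87  87  89  93  91  94]
 [136  90  88  90  87  95  93  90]
 [ 71  85  87  88  85  92  90  92]
 [133  92  84  85  88  95  91  92]
 [164  97  89  84  85  97  95  88]
 [152  98  86  88  89  94  97  90]
 [ 88  88  84  85  86  95  94  95]
 [ 86  83  86  86  85  94  95  92]
 [ 88  86  85  83  88  94  91  94]
 [ 89  94  95  85  85  92  88  95]
 [ 83  92  96  92  89  91  95 101]
 [ 82  95  92  95  89  97 107 100]
 [ 83  92  94  97  88  97 110 100]]
```

Module 2 is held and weighs about 4 N. The tray is where it was after the first placing. Carry it to the +25 bay at (548,17.5).

apply_moves(
  angular=[
    [0,0,0.773],
    [0,0,0.773],
    [0,0,0.773],
    [0,0,0.773],
    [0,0,0.773],
    [0,0,0.773],
    [0,0,0.773],
    [0,0,0.773],
    [0,0,0.773],
    [0,0,0.773],
    [0,0,0.773],
    [0,0,0.773],
    [0,0,0.773],
    [0,0,0.773],
    [0,0,0.773],
    [0,0,0.773],
    [0,0,0],
    [0,0,0],
    [0,0,0],
    [0,0,0],
  ],
  travel=[
    [0,0.434,0],
    [0,0.434,0],
    [0,0.434,0],
    [0,0.434,0],
    [0,0.434,0],
    [0,0.434,0],
    [0,0.434,0],
    [0,0.434,0],
    [0,0.434,0],
    [0,0.434,0],
    [0,0.434,0],
    [0,0.434,0],
    [0.116,0.434,0],
    [0.116,0,0],
    [0,0,0],
    [0,0,0],
    [0,0,-0.55],
    [0,0,-0.55],
    [0,0,-0.5],
    [0,0,0],
  ],
  jaw=[0.03,0.03,0.03,0.03,0.03,0.03,0.03,0.03,0.03,0.03,0.03,0.03,0.03,0.03,0.03,0.03,0.03,0.03,0.03,0.03],
)

```text
time: 26.9
tool_pos: [545.9, 17.9, 185.1]
tcp_rot: [-179.8, -0.0, 83.7]
ft_force: [-0.1, 0.1, -3.7]
finger_gap: 10.7
grip_force: 61.0
```

```bash
python3 - <<'E'
from bench import r
from h import *
s=r.snapshot("scene");np.savez("pics/scene5.npz",**s);st=r.sense();print(st["tool_pos"],st["tcp_rot"],st["finger_gap"])
a=cv2.cvtColor(cam("pics/scene4.npz")["color"],7)[215:265,255:350].astype(int);b=cv2.cvtColor(s["color"],7)[215:265,255:350].astype(int);print("scene tray change",(abs(a-b)>25).sum())
E
```

```text
[546.83924312  17.89966853 186.59323896] [-1.79950595e+02 -6.12894513e-03  8.37413024e+01] 10.633129307993899
scene tray change 608
```

```bash
python3 - <<'E'
from h import *
for i in(2,3,4,5):
    g=cv2.cvtColor(cam(f"pics/scene{i}.npz")["color"],7);print(i,g[236,334:348],g[246:254,300],g[224,250:264])
E
```

```text
2 [41 40 44 39 35 42 51 79 92 95 94 95 93 91] [30 30 33 30 35 29 27 31] [103 100 100 103  99  93  79  62  51  46  44  41  42  38]
3 [33 32 38 31 33 32 37 44 44 49 49 48 50 50] [35 32 34 33 31 30 33 37] [ 99 100 103 101 105 101 101  80  57  43  43  42  43  44]
4 [34 30 35 31 33 41 54 74 87 92 94 92 94 92] [31 34 31 32 34 33 36 36] [103 103 101 104 105 104  98  84  59  48  42  43  41  42]
5 [40 36 38 39 33 41 53 76 94 92 90 94 95 92] [34 32 31 31 34 31 35 34] [101 104 100 100 105 102  97  77  57  44  40  46  39  43]
```

apply_moves(
  angular=[
    [0,0,0],
    [0,0,0],
    [0,0,0],
    [0,0,0],
    [0,0,0],
    [0,0,0],
    [0,0,0],
    [0,0,0],
    [0,0,0],
    [0,0,0],
    [0,0,0],
    [0,0,0],
  ],
  travel=[
    [0.03,0,-0.2],
    [0,0,-0.2],
    [0,0,-0.2],
    [0,0,-0.2],
    [0,0,-0.2],
    [0,0,-0.2],
    [0,0,-0.2],
    [0,0,-0.04],
    [0,0,-0.04],
    [0,0,-0.03],
    [0,0,0],
    [0,0,0],
  ],
  jaw=[0.03,0.03,0.03,0.03,0.03,0.03,0.03,0.03,0.03,0.03,0.03,0.03],
)

```text
time: 28.45
tool_pos: [549.0, 17.9, 127.4]
tcp_rot: [179.9, -0.0, 83.7]
ft_force: [-0.4, 0.2, 1.0]
finger_gap: 10.5
grip_force: 61.6
```

apply_moves(
  angular=[
    [0,0,0],
    [0,0,0],
    [0,0,0],
    [0,0,0],
    [0,0,0],
    [0,0,-0.826],
    [0,0,-0.826],
    [0,0,-0.826],
    [0,0,-0.826],
    [0,0,-0.826],
    [0,0,-0.826],
    [0,0,-0.826],
    [0,0,-0.826],
    [0,0,-0.826],
    [0,0,-0.826],
    [0,0,-0.826],
    [0,0,-0.826],
    [0,0,-0.826],
    [0,0,-0.826],
    [0,0,-0.826],
  ],
  travel=[
    [0,0,0.02],
    [0,0,0],
    [0,0,0],
    [0,0,0.9],
    [0,0,0.9],
    [0.101,-0.547,0],
    [0.101,-0.547,0],
    [0.101,-0.547,0],
    [0.101,-0.547,0],
    [0.101,-0.547,0],
    [0.101,-0.547,0],
    [0.101,-0.547,0],
    [0.101,-0.547,0],
    [0.101,-0.547,0],
    [0.101,-0.547,0],
    [0.101,-0.547,0],
    [0.101,-0.547,0],
    [0.101,-0.547,0],
    [0.101,-0.547,0],
    [0.101,-0.547,0],
  ],
  jaw=[0.3,0.3,0.3,0.3,0.3,0.3,0.3,0.3,0.3,0.3,0.3,0.3,0.3,0.3,0.3,0.3,0.3,0.3,0.3,0.3],
)

```text
time: 30.95
tool_pos: [609.2, -311.0, 199.2]
tcp_rot: [-180.0, 0.0, -15.6]
ft_force: [0.4, -0.5, 0.0]
finger_gap: 25.4
grip_force: 0.0
```

```bash
python3 - <<'E'
from bench import r
from tray import *
s=r.snapshot("scene");t=r.snapshot("top");np.savez("pics/scene6.npz",**s);np.savez("pics/top6.npz",**t);st=r.sense();print(st["tool_pos"],st["tcp_rot"],st["finger_gap"]);print(tray(t))
g=cv2.cvtColor(s["color"],7);print(g[236,334:348],g[224,250:264])
E
```

```text
[ 608.91346643 -312.4628032   199.00586862] [ 1.79963627e+02  7.96737353e-03 -1.56191288e+01] 25.34582937019647
(array([482.66625656,  24.87218246]), np.float64(-2.3755707398323205), [np.float64(123.74628293221865), np.float64(89.82953528409732)])
[37 40 33 41 29 35 41 44 46 50 48 51 52 48] [104 101 104 100 105  99  97  83  57  43  45  41  41  43]
```

apply_moves(
  angular=[
    [0,0,0.03],
    [0,0,0],
    [0,0,0],
    [0,0,0],
    [0,0,0],
    [0,0,0],
    [0,0,0],
    [0,0,0],
    [0,0,0],
  ],
  travel=[
    [0,0.02,-0.5],
    [0,0,-0.5],
    [0,0,-0.5],
    [0,0,0],
    [0,0,0],
    [0,0,0],
    [0,0,0],
    [0,0,0],
    [0,0,0],
  ],
  jaw=[0.3,0.3,0.3,0.3,0.03,0.03,0.03,0.03,0.03],
)

```text
time: 32.17
tool_pos: [609.2, -309.6, 139.5]
tcp_rot: [-180.0, -0.0, -15.1]
ft_force: [0.1, 0.8, -2.6]
finger_gap: 10.7
grip_force: 61.2
```

apply_moves(
  angular=[
    [-0.133,-0.482,0],
    [-0.133,-0.482,0],
    [-0.133,-0.482,0],
    [-0.133,-0.482,0],
    [-0.133,-0.482,0],
    [-0.133,-0.482,0],
    [0,0,0],
    [0,0,0],
    [0,0,0],
    [0,0,0],
    [0,0,0],
    [0,0,0],
    [0,0,0],
    [0,0,0],
    [0.133,0.482,0],
    [0.133,0.482,0],
    [0.133,0.482,0],
    [0.133,0.482,0],
    [0.133,0.482,0],
    [0.133,0.482,0],
  ],
  travel=[
    [-0.207,0.057,0.045],
    [-0.186,0.051,0.025],
    [-0.186,0.051,0.01],
    [-0.183,0.05,0],
    [-0.183,0.05,-0.02],
    [-0.181,0.05,-0.03],
    [-0.147,0.04,0.343],
    [-0.147,0.04,0.343],
    [-0.147,0.04,0.343],
    [-0.147,0.04,0.343],
    [-0.147,0.04,0.343],
    [-0.147,0.04,0.343],
    [-0.147,0.04,0.343],
    [-0.147,0.04,0.343],
    [0,0,0],
    [0,0,0],
    [0,0,0],
    [0,0,0],
    [0,0,0],
    [0,0,0],
  ],
  jaw=[0.03,0.03,0.03,0.03,0.03,0.03,0.03,0.03,0.03,0.03,0.03,0.03,0.03,0.03,0.03,0.03,0.03,0.03,0.03,0.03],
)

```text
time: 34.67
tool_pos: [517.2, -284.5, 251.2]
tcp_rot: [180.0, 0.1, -15.1]
ft_force: [-0.3, -0.7, -2.7]
finger_gap: 10.7
grip_force: 61.2
```

```bash
python3 - <<'E'
from bench import r
from tray import *
s=r.snapshot("scene");t=r.snapshot("top");np.savez("pics/scene7.npz",**s);np.savez("pics/top7.npz",**t);st=r.sense();print(st["tool_pos"],st["tcp_rot"],st["finger_gap"],st["ft_force"]);print(tray(t))
g=cv2.cvtColor(s["color"],7);print(g[236,334:348],g[224,250:264])
p=proj(s,np.r_[st["tool_pos"][:2],129]).round().astype(int);print(g[p[1]-60:p[1]+14:4,p[0]-12:p[0]+12:3])
E
```

```text
[ 517.70862995 -284.47963318  250.31491145] [-1.79982819e+02  7.38030828e-02 -1.51157211e+01] 10.58203458591658 [-0.10299289 -0.04221155 -2.54303902]
(array([482.66625656,  24.87218246]), np.float64(-2.3755707398323205), [np.float64(123.74628293221865), np.float64(89.82953528409732)])
[38 38 38 40 34 38 47 57 57 55 52 49 50 51] [102 103 102 101 104 101  96  87  60  46  40  45  40  38]
[[ 63  48  48  63  56  47  70  50]
 [144  49  50  44  47  48  45  62]
 [162 163 154  46  55  68  62 125]
 [163 164 156  49  70  79  68 132]
 [116 122 107  47  76  78  69 152]
 [ 92  88  90  94 102  72  70  92]
 [151 132  86  83  76  67  83  75]
 [ 93  83  84  87  84  93  93  94]
 [ 91  79  86  85  90  93  91  88]
 [132  92  84  86  85  93  90  93]
 [ 76  78  86  84  82  89  93  91]
 [ 42  74  89  85  83  95  90  87]
 [ 49  77  87  85  78  87  93  92]
 [131  99  85  84  84  91  89  91]
 [ 82  87  83  84  86  97  93  93]
 [ 86  89  83  85  82  94  90  93]
 [ 87  92 105  99 109 104 121 128]
 [ 85  91 102  94 126 129 130 127]
 [ 83  89  97  99 129 128 129 129]]
```

apply_moves(
  angular=[
    [0,0,0.773],
    [0,0,0.773],
    [0,0,0.773],
    [0,0,0.773],
    [0,0,0.773],
    [0,0,0.773],
    [0,0,0.773],
    [0,0,0.773],
    [0,0,0.773],
    [0,0,0.773],
    [0,0,0.773],
    [0,0,0.773],
    [0,0,0.773],
    [0,0,0.773],
    [0,0,0.773],
    [0,0,0.773],
    [0,0,0],
    [0,0,0],
    [0,0,0],
    [0,0,0],
  ],
  travel=[
    [0,0.512,0],
    [0,0.512,0],
    [-0.047,0.512,0],
    [-0.047,0.512,0],
    [-0.047,0.512,0],
    [-0.047,0.512,0],
    [-0.047,0.512,0],
    [-0.047,0.512,0],
    [-0.047,0.512,0],
    [-0.047,0.512,0],
    [-0.047,0.512,0],
    [-0.047,0.512,0],
    [0,0.512,0],
    [0,0.512,0],
    [0,0.512,0],
    [0,0,0],
    [0,0,-0.55],
    [0,0,-0.55],
    [0,0,-0.5],
    [0,0,0],
  ],
  jaw=[0.03,0.03,0.03,0.03,0.03,0.03,0.03,0.03,0.03,0.03,0.03,0.03,0.03,0.03,0.03,0.03,0.03,0.03,0.03,0.03],
)

```text
time: 37.28
tool_pos: [496.9, 22.9, 184.9]
tcp_rot: [-179.9, -0.0, 83.8]
ft_force: [-0.3, 0.1, -2.7]
finger_gap: 10.7
grip_force: 61.1
```

```bash
python3 - <<'E'
from bench import r
from tray import *
s=r.snapshot("scene");st=r.sense();print(st["tool_pos"],st["tcp_rot"],st["finger_gap"],st["ft_force"])
g=cv2.cvtColor(s["color"],7);print(g[236,334:348],g[224,250:264])
E
```

```text
[497.77615334  22.81949415 186.33930332] [-1.79999557e+02 -2.33512122e-02  8.37986660e+01] 10.533434550117969 [ 0.4119872   0.41918998 -2.10970002]
[39 38 40 40 36 36 51 73 88 96 89 90 87 91] [100  99 101 100 102  99  97  82  54  43  44  38  40  41]
```

apply_moves(
  angular=[
    [0,0,0],
    [0,0,0],
    [0,0,0],
    [0,0,0],
    [0,0,0],
    [0,0,0],
    [0,0,0],
    [0,0,0],
    [0,0,0],
    [0,0,0],
    [0,0,0],
    [0,0,0],
  ],
  travel=[
    [0.01,0,-0.2],
    [0,0,-0.2],
    [0,0,-0.2],
    [0,0,-0.2],
    [0,0,-0.2],
    [0,0,-0.2],
    [0,0,-0.2],
    [0,0,-0.04],
    [0,0,-0.04],
    [0,0,-0.03],
    [0,0,0],
    [0,0,0],
  ],
  jaw=[0.03,0.03,0.03,0.03,0.03,0.03,0.03,0.03,0.03,0.03,0.03,0.03],
)

```text
time: 38.83
tool_pos: [499.0, 22.9, 126.4]
tcp_rot: [180.0, -0.0, 83.8]
ft_force: [-0.0, 0.6, -0.1]
finger_gap: 10.6
grip_force: 61.5
```

apply_moves(
  angular=[
    [0,0,0],
    [0,0,0],
    [0,0,0],
    [0,0,0],
    [0,0,0],
    [0,0,-0.826],
    [0,0,-0.826],
    [0,0,-0.826],
    [0,0,-0.826],
    [0,0,-0.826],
    [0,0,-0.826],
    [0,0,-0.826],
    [0,0,-0.826],
    [0,0,-0.826],
    [0,0,-0.826],
    [0,0,-0.826],
    [0,0,-0.826],
    [0,0,-0.826],
    [0,0,-0.826],
    [0,0,-0.826],
  ],
  travel=[
    [0,0,0.02],
    [0,0,0],
    [0,0,0],
    [0,0,0.9],
    [0,0,0.9],
    [0.166,-0.619,0],
    [0.166,-0.619,0],
    [0.166,-0.619,0],
    [0.166,-0.619,0],
    [0.166,-0.619,0],
    [0.166,-0.619,0],
    [0.166,-0.619,0],
    [0.166,-0.619,0],
    [0.166,-0.619,0],
    [0.166,-0.619,0],
    [0.166,-0.619,0],
    [0.166,-0.619,0],
    [0.166,-0.619,0],
    [0.166,-0.619,0],
    [0.166,-0.619,0],
  ],
  jaw=[0.3,0.3,0.3,0.3,0.3,0.3,0.3,0.3,0.3,0.3,0.3,0.3,0.3,0.3,0.3,0.3,0.3,0.3,0.3,0.3],
)

```text
time: 41.32
tool_pos: [598.4, -349.4, 198.5]
tcp_rot: [-180.0, 0.0, -15.5]
ft_force: [-0.1, 0.4, 0.8]
finger_gap: 25.7
grip_force: 0.0
```

apply_moves(
  angular=[
    [0,0,0.03],
    [0,0,0],
    [0,0,0],
    [0,0,0],
    [0,0,0],
    [0,0,0],
    [0,0,0],
    [0,0,0],
    [0,0,0],
  ],
  travel=[
    [0,0.02,-0.49],
    [0,0,-0.49],
    [0,0,-0.49],
    [0,0,0],
    [0,0,0],
    [0,0,0],
    [0,0,0],
    [0,0,0],
    [0,0,0],
  ],
  jaw=[0.3,0.3,0.3,0.3,0.03,0.03,0.03,0.03,0.03],
)

```text
time: 42.45
tool_pos: [598.3, -347.8, 140.1]
tcp_rot: [-180.0, -0.0, -15.1]
ft_force: [0.2, 0.7, -2.5]
finger_gap: 10.1
grip_force: 61.2
```

apply_moves(
  angular=[
    [-0.133,-0.482,0],
    [-0.133,-0.482,0],
    [-0.133,-0.482,0],
    [-0.133,-0.482,0],
    [-0.133,-0.482,0],
    [-0.133,-0.482,0],
    [0,0,0],
    [0,0,0],
    [0,0,0],
    [0,0,0],
    [0,0,0],
    [0,0,0],
    [0,0,0],
    [0,0,0],
    [0.133,0.482,0],
    [0.133,0.482,0],
    [0.133,0.482,0],
    [0.133,0.482,0],
    [0.133,0.482,0],
    [0.133,0.482,0],
  ],
  travel=[
    [-0.207,0.057,0.045],
    [-0.186,0.051,0.025],
    [-0.186,0.051,0.01],
    [-0.183,0.05,0],
    [-0.183,0.05,-0.02],
    [-0.181,0.05,-0.03],
    [-0.147,0.04,0.343],
    [-0.147,0.04,0.343],
    [-0.147,0.04,0.343],
    [-0.147,0.04,0.343],
    [-0.147,0.04,0.343],
    [-0.147,0.04,0.343],
    [-0.147,0.04,0.343],
    [-0.147,0.04,0.343],
    [0,0,0],
    [0,0,0],
    [0,0,0],
    [0,0,0],
    [0,0,0],
    [0,0,0],
  ],
  jaw=[0.03,0.03,0.03,0.03,0.03,0.03,0.03,0.03,0.03,0.03,0.03,0.03,0.03,0.03,0.03,0.03,0.03,0.03,0.03,0.03],
)

```text
time: 44.95
tool_pos: [506.3, -322.7, 251.8]
tcp_rot: [180.0, 0.1, -15.1]
ft_force: [-0.6, 0.1, -2.1]
finger_gap: 10.6
grip_force: 61.1
```

```bash
python3 - <<'E'
from bench import r
from tray import *
s=r.snapshot("scene");t=r.snapshot("top");st=r.sense();print(st["tool_pos"],st["tcp_rot"],st["finger_gap"],st["ft_force"]);print(tray(t))
g=cv2.cvtColor(s["color"],7);print(g[236,334:348],g[224,250:264])
a=s["color"][90:260,235:365,::-1];b=t["color"][120:290,245:375,::-1];cv2.imwrite("pics/i.png",cv2.resize(np.hstack([a,b]),None,fx=3,fy=3,interpolation=2))
E
```

```text
[ 506.85358204 -322.66744562  250.85725162] [-1.79978720e+02  7.14263969e-02 -1.50477410e+01] 10.393310556805815 [-0.25593818  0.05106018 -2.05043799]
(array([457.75495113,  27.64372383]), np.float64(-2.36031187346392), [np.float64(73.6858018290844), np.float64(86.37559450694303)])
[35 38 41 38 40 38 54 72 86 95 89 90 86 91] [101  99  98 100  99 100  97  81  58  47  43  41  40  44]
```

View pics/i.png

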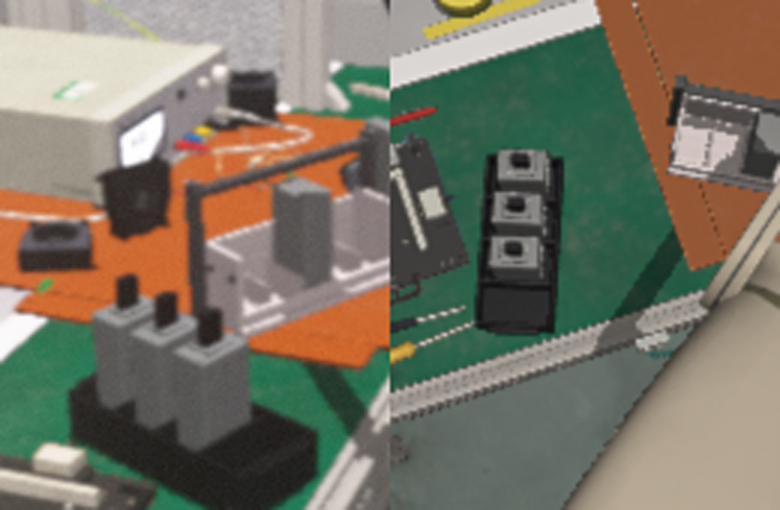

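The tray holds three upright modules in separate bays, with the nearest bay free, and the blank is still in its slot. Carry the fourth to the last bay at (449,28).

apply_moves(
  angular=[
    [0,0,0.772],
    [0,0,0.772],
    [0,0,0.772],
    [0,0,0.772],
    [0,0,0.772],
    [0,0,0.772],
    [0,0,0.772],
    [0,0,0.772],
    [0,0,0.772],
    [0,0,0.772],
    [0,0,0.772],
    [0,0,0.772],
    [0,0,0.772],
    [0,0,0.772],
    [0,0,0.772],
    [0,0,0.772],
    [0,0,0],
    [0,0,0],
    [0,0,0],
    [0,0,0],
  ],
  travel=[
    [0,0.585,0],
    [-0.12,0.585,0],
    [-0.12,0.585,0],
    [-0.12,0.585,0],
    [-0.12,0.585,0],
    [-0.12,0.585,0],
    [-0.12,0.585,0],
    [-0.12,0.585,0],
    [-0.12,0.585,0],
    [-0.12,0.585,0],
    [-0.12,0.585,0],
    [-0.12,0.585,0],
    [-0.12,0.585,0],
    [0,0.585,0],
    [0,0.585,0],
    [0,0,0],
    [0,0,-0.55],
    [0,0,-0.55],
    [0,0,-0.5],
    [0,0,0],
  ],
  jaw=[0.03,0.03,0.03,0.03,0.03,0.03,0.03,0.03,0.03,0.03,0.03,0.03,0.03,0.03,0.03,0.03,0.03,0.03,0.03,0.03],
)

```text
time: 47.55
tool_pos: [447.3, 28.4, 185.5]
tcp_rot: [-179.9, -0.0, 83.7]
ft_force: [-0.5, -0.5, -2.1]
finger_gap: 10.6
grip_force: 61.1
```

```bash
python3 - <<'E'
from bench import r
from tray import *
s=r.snapshot("scene");st=r.sense();print(st["tool_pos"],st["tcp_rot"],st["finger_gap"],st["ft_force"])
g=cv2.cvtColor(s["color"],7);print(g[236,334:348],g[224,250:264])
E
```

```text
[448.11926639  28.3508669  186.88716953] [ 1.79995480e+02 -2.67508182e-02  8.37282522e+01] 10.668442935656474 [-0.03214837  0.45599417 -1.46169902]
[36 35 40 35 37 36 52 77 88 88 91 89 91 90] [99 99 97 99 98 98 93 79 60 43 40 39 42 46]
```

apply_moves(
  angular=[
    [0,0,0],
    [0,0,0],
    [0,0,0],
    [0,0,0],
    [0,0,0],
    [0,0,0],
    [0,0,0],
    [0,0,0],
    [0,0,0],
    [0,0,0],
    [0,0,0],
    [0,0,0],
  ],
  travel=[
    [0,0,-0.2],
    [0,0,-0.2],
    [0,0,-0.2],
    [0,0,-0.2],
    [0,0,-0.2],
    [0,0,-0.2],
    [0,0,-0.2],
    [0,0,-0.04],
    [0,0,-0.04],
    [0,0,-0.04],
    [0,0,0],
    [0,0,0],
  ],
  jaw=[0.03,0.03,0.03,0.03,0.03,0.03,0.03,0.03,0.03,0.03,0.03,0.03],
)

```text
time: 49.1
tool_pos: [449.3, 28.5, 127.1]
tcp_rot: [179.9, -0.0, 83.8]
ft_force: [-0.1, 1.6, 6.7]
finger_gap: 10.5
grip_force: 62.1
```

Seated. Release, rise and go over the raised lever grip.

apply_moves(
  angular=[
    [0,0,0],
    [0,0,0],
    [0,0,0],
    [0,0,0],
    [0,0,0],
    [0,0,-0.826],
    [0,0,-0.826],
    [0,0,-0.826],
    [0,0,-0.826],
    [0,0,-0.826],
    [0,0,-0.826],
    [0,0,-0.826],
    [0,0,-0.826],
    [0,0,-0.826],
    [0,0,-0.826],
    [0,0,-0.826],
    [0,0,-0.826],
    [0,0,-0.826],
    [0,0,-0.826],
    [0,0,-0.826],
  ],
  travel=[
    [0,0,0.03],
    [0,0,0],
    [0,0,0],
    [0,0,0.9],
    [0,0,0.9],
    [0.191,-0.73,0.11],
    [0.191,-0.73,0.11],
    [0.191,-0.73,0.11],
    [0.191,-0.73,0.11],
    [0.191,-0.73,0.11],
    [0.191,-0.73,0.11],
    [0.191,-0.73,0.11],
    [0.191,-0.73,0.11],
    [0.191,-0.73,0.11],
    [0.191,-0.73,0.11],
    [0.191,-0.73,0.11],
    [0.191,-0.73,0.11],
    [0.191,-0.73,0.11],
    [0.191,-0.73,0.11],
    [0.191,-0.73,0.11],
  ],
  jaw=[0.3,0.3,0.3,0.3,0.3,0.38,0.38,0.38,0.38,0.38,0.38,0.38,0.38,0.38,0.38,0.38,0.38,0.38,0.38,0.38],
)

```text
time: 51.6
tool_pos: [563.3, -410.5, 265.0]
tcp_rot: [-180.0, 0.0, -15.6]
ft_force: [0.2, -0.1, 0.9]
finger_gap: 32.8
grip_force: 0.0
```

```bash
python3 - <<'E'
from bench import r
from tray import *
s=r.snapshot("scene");t=r.snapshot("top");np.savez("pics/scene9.npz",**s);st=r.sense();print(st["tool_pos"],st["tcp_rot"],st["finger_gap"],st["ft_force"])
# raised lever grip: dark blob near its expected pixel in the scene view
g=cv2.cvtColor(s["color"],7)
e=proj(s,np.array([563.5,-409,199.5]));u,v=e.round().astype(int);print(e.round(1));print(g[v-10:v+11,u-12:u+13])
E
```

```text
[ 562.91513881 -412.27606085  264.6341438 ] [ 1.79962700e+02  2.21458804e-02 -1.56523970e+01] 32.63991460591043 [ 0.37643228  0.35523313 -0.95772446]
[375.5 118.7]
[[156 156 157 158 157 155 158 158 159 156 159 154 155 157 156 154 157 157
  157 159 154 158 158 158 156]
 [157 153 159 158 156 156 156 156 156 155 159 157 156 156 157 158 155 158
  154 156 158 153 154 158 158]
 [150 156 156 154 154 159 156 155 156 159 156 158 154 156 155 161 154 157
  158 156 157 154 156 154 158]
 [130 144 148 147 146 145 146 146 145 145 152 154 156 153 159 156 155 156
  156 159 155 154 156 156 154]
 [107 112 115 117 113 114 112 109 110 112 132 146 148 147 146 148 148 145
  145 142 147 149 151 149 147]
 [ 91  92  93  93  92  90  89  90  91  95 107 113 114 115 115 118 113 114
  109 112 118 125 127 119 104]
 [ 85  89  88  91  88  87  89  86  86  88  92  91  91  94  86  93  93  94
   94  95  94  98  94  82  69]
 [ 86  88  86  85  89  88  85  85  88  86  87  86  84  76  66  74  78  85
   86  77  70  69  69  67  57]
 [ 84  85  82  84  83  82  87  84  86  87  84  83  74  61  48  52  71  77
   71  57  51  53  60 
[... 569 characters left out ...]
21  84  58  42  38  36  36  41  60  74
   78  81  74  69  55  43  43]
 [ 95 107 116 117 119 120 126 117 103  91  80  54  41  35  37  51  70  85
   90  92  87  84  79  71  59]
 [ 87  88  87  92  92  92  95  93  97  97  94  73  53  38  50  69  82  87
   91  91  91  97 108 109  99]
 [ 83  86  86  87  86  85  87  90 100 103 106  91  73  61  77  90  89  90
   89  92  99 123 159 168 156]
 [ 87  85  85  86  88  81  89  92 101 109 105  99  91  85  86  88  94  93
   92  99 124 164 192 202 196]
 [ 86  83  86  90  88  87  90  97 108 110 108 102  92  90  89  89  90  89
   98 115 158 194 208 213 207]
 [ 85  86  84  87  88  92  94 105 110 111 104  97  92  88  88  86  88  93
  102 136 175 195 202 205 192]]
```

The grip blob is within about 2 px of the expected point. Descend on it and pinch.

apply_moves(
  angular=[
    [0,0,0.03],
    [0,0,0],
    [0,0,0],
    [0,0,0],
    [0,0,0],
    [0,0,0],
    [0,0,0],
    [0,0,0],
    [0,0,0],
    [0,0,0],
  ],
  travel=[
    [0,0.03,-0.43],
    [0,0,-0.43],
    [0,0,-0.43],
    [0,0,-0.43],
    [0,0,0],
    [0,0,0],
    [0,0,0],
    [0,0,0],
    [0,0,0],
    [0,0,0],
  ],
  jaw=[0.38,0.38,0.38,0.38,0.38,0.05,0.05,0.05,0.05,0.05],
  force=40,
)

```text
time: 52.95
tool_pos: [563.3, -409.2, 197.4]
tcp_rot: [179.9, -0.1, -15.2]
ft_force: [-0.9, -4.8, 1.5]
finger_gap: 10.6
grip_force: 40.9
```

apply_moves(
  angular=[
    [0,0,0],
    [0,0,0],
    [0,0,0],
    [0,0,0],
    [0,0,0],
    [0,0,0],
    [0,0,0],
    [0,0,0],
    [0,0,0],
    [0,0,0],
  ],
  travel=[
    [-0.239,0.065,-0.168],
    [-0.212,0.058,-0.205],
    [-0.181,0.049,-0.233],
    [-0.145,0.039,-0.26],
    [-0.106,0.029,-0.28],
    [-0.064,0.017,-0.29],
    [-0.022,0.006,-0.3],
    [0,0,-0.06],
    [0,0,0],
    [0,0,0],
  ],
  jaw=[0.05,0.05,0.05,0.05,0.05,0.05,0.05,0.05,0.05,0.05],
)

```text
time: 54.2
tool_pos: [522.9, -398.5, 126.9]
tcp_rot: [179.9, 0.1, -15.2]
ft_force: [-14.5, 0.5, 15.5]
finger_gap: 10.7
grip_force: 50.4
```

The lever has reached its stop (15 N up). Release, retreat and check.

apply_moves(
  angular=[
    [0,0,0],
    [0,0,0],
    [0,0,0],
    [0,0,0],
    [0,0,0],
    [0,0,0],
    [0,0,0],
    [0,0,0],
    [0,0,0],
    [0,0,0],
    [0,0,0],
    [0,0,0],
    [0,0,0],
    [0,0,0],
  ],
  travel=[
    [0,0,0],
    [0,0,0],
    [0,0,0],
    [0,0,0.5],
    [0,0,0.7],
    [0,0,0.7],
    [0,0,0.7],
    [-0.6,-0.5,0],
    [-0.6,-0.5,0],
    [-0.6,-0.5,0],
    [-0.6,-0.5,0],
    [-0.6,-0.5,0],
    [0,0,0],
    [0,0,0],
  ],
  jaw=[0.38,0.38,0.38,0.38,0.38,0.38,0.38,0.38,0.38,0.38,0.38,0.38,0.38,0.38],
)

```text
time: 55.95
tool_pos: [405.0, -497.8, 229.8]
tcp_rot: [180.0, -0.1, -15.1]
ft_force: [-0.4, 0.2, 0.1]
finger_gap: 32.5
grip_force: 0.0
```

```bash
python3 - <<'E'
from bench import r
from tray import *
s=r.snapshot("scene");t=r.snapshot("top");st=r.sense();print(st["tool_pos"],st["ft_force"])
a=s["color"][100:250,240:420,::-1];b=t["color"][120:270,255:435,::-1];cv2.imwrite("pics/j.png",cv2.resize(np.hstack([a,b]),None,fx=2.2,fy=3.9,interpolation=2))
S0=cam("pics/scene0.npz");g0=cv2.cvtColor(S0["color"],7);g=cv2.cvtColor(s["color"],7)
for q in(g0,g):
    m=(q[135:155,372:400]<55);y,x=np.nonzero(m);print(x.mean()+372,y.mean()+135,m.sum())
print("rail diff",g0[148:160,300],g[148:160,300],g0[138:152,328],g[138:152,328])
E
```

```text
[ 405.34731034 -497.3525024   229.34514568] [0.57440994 0.13302431 0.09776922]
381.35555555555555 141.44444444444446 45
381.2083333333333 141.8125 48
rail diff [124 129 117  98  76  68  63  63  65  63  62  58] [125 127 117  98  67  61  60  59  64  61  63  53] [186 175 143 137 152 139 129 120  99  76  61  53  67 101] [183 172 140 137 152 140 126 124 108  94  75  68  68 109]
```

View pics/j.png

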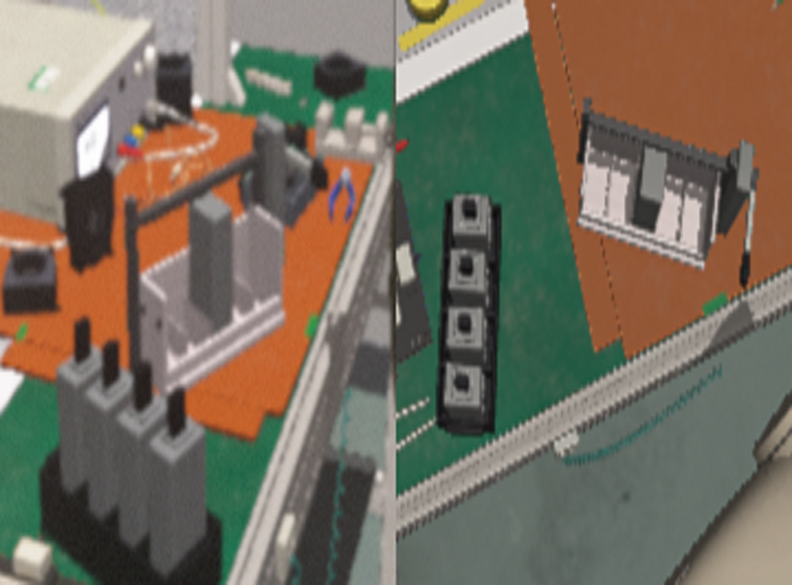

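All four modules stand upright in their bays and the blank is in its slot. The lever grip is back within 0.4 px of its start position, and nothing touches the robot. Hand in.

```bash
python3 -c "
from bench import r
print(r.hand_in())"
```

```text
the job is handed in; nothing more can be done
None
```

The job is handed in: all four modules stand upright in the tray, one to a bay, the blank is still in the rack, and the lever is fully down again. The hand-in gave no verdict.

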